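# Set the jigsaw's pendulum lever to full stroke

## Robot

A 6-joint arm with a two-finger parallel gripper is mounted at the origin on the work surface. World frame = base frame: x ahead of the robot, y to its left, z up, the work surface at z = 0. Lengths are in m, angles in rad, forces in N, time in s.
With the tool pointing down it reaches from about 0.425 to 0.925 m from the base axis. Payload 12.5 kg.
Tool frame: the origin (TCP) lies midway between the tips of the shut fingers; the grasp point (between the pads) lies 19 mm behind it; z points along the fingers, y is the direction in which the jaws open and shut (so a half turn about z gives the same grasp; the last joint's range is limited). The gripper opens to 85 mm and grips with 20 to 120 N. Pads are 22 mm wide; open, the fingers measure 114 mm over their backs; the gripper's body (76 mm by 85 mm) begins 54 mm behind the grasp point. The pads swing forward as they close: fully open they stand 13 mm farther back than shut.
Start: joints at [-1.214, 0.491, 1.559, -0, 1.092, -0.106], TCP at [0.279, -0.559, 0.231] pointing down, gripper open.
Joint ranges: [-3.1, 3.1], [-0.84, 2.19], [0.05, 2.79], [-1.13, 4.28], [0.06, 2.93], [-2.69, 2.69]. Speed limits (rad/s): [2.22, 2.22, 2.79, 3.14, 3.14, 3.14].

## Interface

Orientations are given as a rotation vector (axis times angle).
In Python, from station import bot gives the robot as it stands.
- The arm moves only by the tool carry_out, never from a script. Its argument "moves" is a list of rows, each a list of 4 numbers: the shift along the tool's x, y, z in mm, then the turn about the tool's z in rad. A call has 1 to 12 rows; each row is the pose to reach, as a shift and turn from the pose measured when the call began, along the tool's axes at that moment; what a row does not reach only later rows make up. A row lasts 1/12 s, in which the tool goes at most 41.7 mm and 7.16 degrees, less where a joint would pass 70% of its speed; a pose out of reach is approached as far as the arm can. A call with a gripper value outside its range is refused whole. "claw" is the finger opening in mm, from 0 to 85.4, set as the call begins (left out, the last holds). The fingers move at their own pace and stop on an object; "squeeze" is the grip in N (left out, the last holds). Time passes only in rows, so rows that repeat a pose let the fingers close. It gives the time, the measured TCP pose, the force and the opening at its end, in the units of the state.
- bot.read_state(): the state, without advancing time (a new reading comes with each control period).
- bot.grab_frame(name): name is "scene" or "top"; returns a dict with "color" (480x640x3 uint8, red, green, blue), "range_z" (480x640 float32, m along the optical axis (not along the pixel's ray), 0 where there is no reading), "fx", "fy", "cx", "cy" (pixels), "position" and "attitude" of the camera in the world. Camera axes: x right, y down, z forward; pixel columns grow to the right and rows downward; lengths in m; the calibration is good to about 2 mm. A picture is of the moment at which its call begins.
- bot.finish_job(): hands the job in, once; it reports no verdict.
The state is a dict: "clock": time; "joint_pos": joint angles; "joint_vel": joint speeds; "tau": joint torques, N m; "eef_pos": TCP position; "tcp_rot": TCP orientation; "wrist_force": force on the tool from outside, world axes, zero at the start; "torque": the same for the moment, N m; "finger_gap": finger opening in m.
Only numpy, scipy, OpenCV 4.12 (cv2) and the standard library are available. Lean on these libraries where they do the work, as an engineer would, in place of code of your own. Each camera call takes 0.05 s, during which the arm holds its last target. There are 200 camera calls.

## Task

The cordless jigsaw lying on its side on the workbench is to be set for a fast rough cut: with your fingertips push its orange pendulum lever from the open circle, past the click at the single dot, all the way to its stop at the two dots, and leave it clicked in there with your hand clear of it. Leave the saw lying where it is, neither lifted nor shoved about, and do not disturb the bottle, jar, mallet and board around it.

Things in the scene. Friction and masses are not known exactly. Their poses are not given: they have to be found in the camera images.
- jigsaw: Cordless jigsaw, 2.5 kg, grey with black D handle and battery, lying loose on its right side (slides if pushed with over about 10 N). Origin on the bench under the lever's pivot; z up, +x to its steel sole plate and blade, -x to its D handle, +y to its battery, -y to its nose. It covers x -152 to 133, y -75 to 206 mm, and is nowhere higher than 78 mm (sole plate edge) but for the lever.
- lever_pivot (a point): Point on the lever's vertical pivot axis, on the surface of the saw's upper flank, 73 mm above the bench; axes parallel to the jigsaw's. Round it the flank is flat and level from x -60 to +32 and y -28 to +82 mm; beyond, the edge of the sole plate (x 54 to 58 mm) stands 5 mm higher.
- lever_grip (a point): Middle of the orange lever's raised grip, 28 mm from the pivot axis and 9.5 mm above the flank; turns with the lever, its x axis pointing from the pivot out along it. The grip is 24 mm long (16 to 40 mm from the pivot), 8 mm thick, and stands from 1.5 to 17.5 mm above the flank; at the pivot is a flat hub, 11 mm in radius, its top 5 to 7 mm above the flank.
- pendulum_lever (a joint): Lever angle, rad, growing clockwise seen from above: 0 at the open circle (stop; it leans 40 degrees from the battery direction to the D handle), 0.70 at the single dot (click; points at the battery, the saw's +y), 1.40 at the two dots (stop; 40 degrees to the sole plate). A sprung detent pulls it to the nearest of these; going over takes 3 to 5 N on the grip, then it jumps on.
- glue_bottle: White glue bottle with blue label and red nozzle, 60 mm across, 182 mm tall, loose, upright; origin at the centre of its base. Not to be disturbed.
- screw_jar: Jar with red lid, 72 mm across, 96 mm tall, loose, upright; origin at the centre of its base. Not to be disturbed.
- mallet: Carver's mallet of dark wood standing on its head, 86 mm across, 242 mm tall, loose; origin at the centre of its base. Not to be disturbed.
- board: Pine board with a pencil line, 95 x 300 x 28 mm (its x, y, z), lying loose on the bench beyond the blade; origin at the centre of its underside. Not to be disturbed.

How it is judged:
On the way:
1. the fingers push the lever on past the first click (value of joint pendulum_lever above 0.82 rad and contact force between the fingers and jigsaw above 0.2 N).
At the end, for the whole second after the job is handed in: The pendulum lever rests at its second stop, by the two dots (above 1.3 of 1.4 rad); the jigsaw lies still and flat within 30 mm of where it lay; bottle, jar and mallet stand upright and they and the board are within 20 mm of where they were (value of joint pendulum_lever above 1.3 rad and linear speed of jigsaw below 0.01 m/s and distance of jigsaw from where it was at the start of the episode below 0.03 m and angle between each of jigsaw, glue_bottle, screw_jar, mallet's own z axis and vertical below 0.1 rad and distance of each of glue_bottle, screw_jar, mallet, board from where it was at the start of the episode below 0.02 m); the robot touches nothing.
It fails at once if the jigsaw is shoved away by more than 30 mm (distance of jigsaw from where it was at the start of the episode above 0.03 m).
It fails at once if the jigsaw is lifted or tipped (height (world z) of jigsaw above 0.012 m or angle between jigsaw's own z axis and vertical above 0.1 rad).
It fails at once if the bottle, jar, mallet or board is moved, lifted or knocked over (distance of any of glue_bottle, screw_jar, mallet, board from where it was at the start of the episode above 0.02 m or angle between any of glue_bottle, screw_jar, mallet's own z axis and vertical above 0.3 rad).
It also fails if it takes over 35 s, if anything falls off the work surface, if the arm or the gripper's body presses on something with over 40 N, if the wrist force passes 120 N, or if a joint passes its speed limit or range.

## Working session

There is one attempt and no reset: what is moved stays moved. The work goes in short steps, Python scripts to look and compute and a tool call to move; the robot and the scene stay as the last step left them, time stands still between calls to the robot, and variables do not carry over. Pictures are saved under pics/ and viewed, about 8 in all and at most 12, crops included, and the job is handed in when it is done.

Besides the shell and the picture viewer there is one more tool, called after "Request:" by a JSON object that holds its "op" and its "data", one argument or row to a line. carry_out: Moves the arm, as the interface text tells. Its arguments: {"type":"object","properties":{"moves":{"type":"array"},"claw":{"type":"number"},"squeeze":{"type":"number"}},"required":["moves"]}

```bash
mkdir -p pics; cat > h.py <<'E'
import numpy as np,cv2
from scipy.spatial.transform import Rotation as R
from station import bot
def att(f):
    a=np.array(f["attitude"],float)
    return a if a.shape==(3,3) else (R.from_rotvec(a).as_matrix() if a.size==3 else R.from_quat(a).as_matrix())
def cloud(f):
    z=f["range_z"];v,u=np.indices(z.shape)
    p=np.stack([(u-f["cx"])/f["fx"]*z,(v-f["cy"])/f["fy"]*z,z],-1)
    return p@att(f).T+np.array(f["position"])
E
python3 - <<'E'
from h import *
for n in("scene","top"):
    f=bot.grab_frame(n);cv2.imwrite(f"pics/{n}0.png",f["color"][:,:,::-1]);P=cloud(f);np.savez(f"{n}0.npz",P=P,c=f["color"])
    print(n,f["position"],f["attitude"],f["fx"])
    c=cv2.cvtColor(f["color"],cv2.COLOR_RGB2HSV);m=(c[...,0]>5)&(c[...,0]<20)&(c[...,1]>190)&(c[...,2]>120)&(f["range_z"]>0)
    k,l,s,ce=cv2.connectedComponentsWithStats(m.astype(np.uint8))
    for i in range(1,k):
        if s[i,4]>15: print(s[i],ce[i],np.median(P[l==i],0))
print(bot.read_state())
E
```

```text
scene [0.94722536 0.58121889 0.503682  ] [-0.81029759 -2.364085    1.31308602] 471.71556167253704
[336 230  27  12 185] [350.28648649 235.05945946] [0.48329934 0.10085908 0.07968377]
top [0.4493613  0.03620464 0.94522183] [-2.20148689  2.16115236 -0.10323968] 502.3413151761885
[260 257  29  13 180] [276.16111111 263.85      ] [0.48296989 0.08659472 0.07841778]
{'clock': 0.1, 'joint_pos': array([-1.21358222e+00,  4.91477687e-01,  1.55940537e+00,  4.17104628e-06,
        1.09172152e+00, -1.05592873e-01]), 'joint_vel': array([-0.00051021, -0.00276891, -0.00122395, -0.00063893, -0.00078182,
       -0.00031708]), 'tau': array([ 2.36426073e-03, -6.19446874e+01, -2.62025946e+01, -1.16115307e-04,
        2.91875745e-03,  2.06695341e-05]), 'eef_pos': array([ 0.27898893, -0.559039  ,  0.23079379]), 'tcp_rot': array([-3.05687805e+00, -7.20271604e-01,  1.93623711e-04]), 'wrist_force': array([ 0.18671569, -0.17052884,  0.73751622]), 'torque': array([0.02790988, 0.07667864, 0.02119906]), 'finger_gap': 0.08542004228842999}
```

View pics/top0.png

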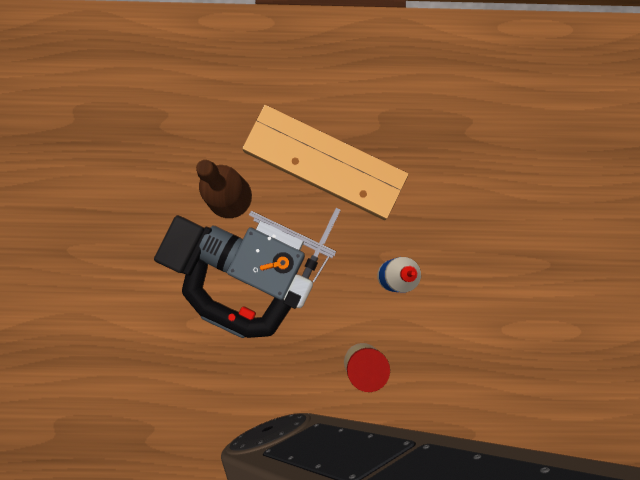

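View pics/scene0.png

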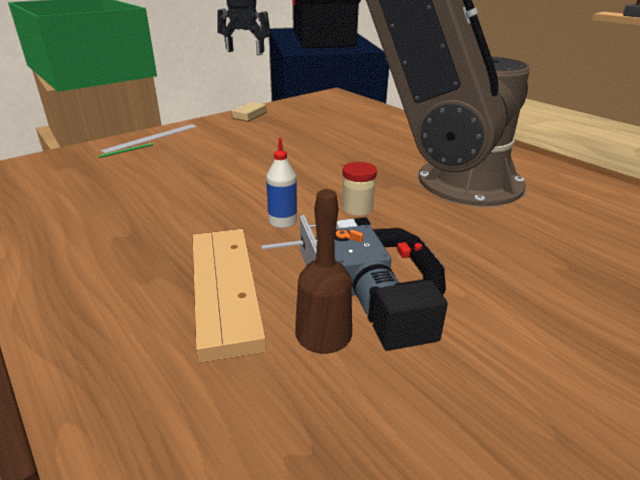

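The top view shows the lever hub at about (283,263), with its grip pointing to (262,268). The open circle is at (255,269), the single dot at (257,250) and the two dots at (269,238). The mallet is at (222,190), and the bottle, jar and board stand clear. The scene view agrees.

```bash
python3 - <<'E'
from h import *
f=bot.grab_frame("top");im=f["color"]
A=att(f);o=np.array(f["position"])
def at(u,v,z):
    d=A@np.array([(u-f["cx"])/f["fx"],(v-f["cy"])/f["fy"],1]);return (o+d*(z-o[2])/d[2])[:2]
for n,u,v,z in[("hub",283,263,.079),("circ",255,269.5,.073),("dot",257,250.5,.073),("dot2",269,238,.073)]: print(n,at(u,v,z))
print("sole edge",at(252,213,.078),at(334,255,.078))
P=cloud(f)
for n,(a,b,c,d) in {"bottle":(375,425,250,300),"jar":(340,395,340,395),"mallet":(190,255,155,220)}.items():
    q=P[c:d,a:b].reshape(-1,3);t=q[q[:,2]>q[:,2].max()-.01];print(n,t.mean(0))
cv2.imwrite("pics/crop1.png",cv2.resize(im[205:305,235:345],None,fx=6,fy=6,interpolation=cv2.INTER_CUBIC)[:,:,::-1])
E
```

```text
hub [0.48634505 0.07785593]
circ [0.47444392 0.12637094]
dot [0.50749168 0.12381312]
dot2 [0.52970511 0.10352415]
sole edge [0.5723471  0.13378902] [ 0.50185227 -0.00993052]
bottle [0.4493613  0.03620464 0.94522183]
jar [0.4493613  0.03620464 0.94522183]
mallet [0.4493613  0.03620464 0.94522183]
```

View pics/crop1.png

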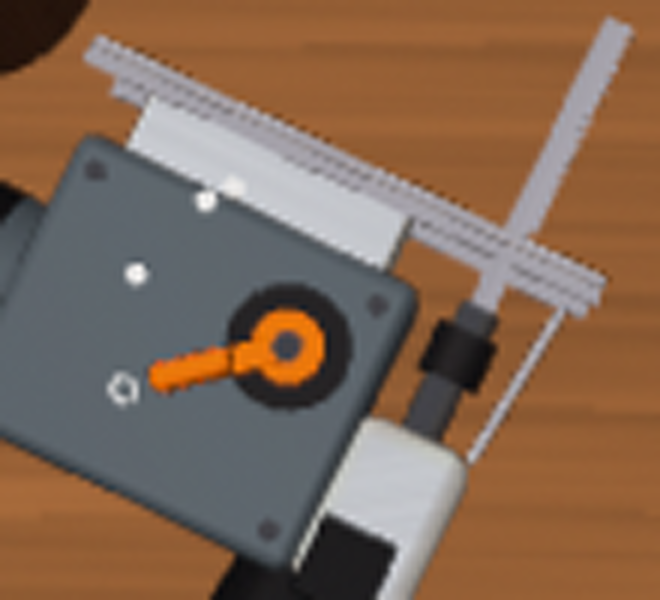

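Request:
{"op": "carry_out", "data": {
  "moves": [
    [30, -18, -30, -0.12],
    [60, -36, -50, -0.24],
    [90, -54, -50, -0.36],
    [120, -72, -50, -0.48],
    [150, -90, -50, -0.6],
    [180, -108, -50, -0.72],
    [210, -126, -50, -0.84],
    [240, -144, -50, -0.96],
    [260, -161, -50, -1.08],
    [260, -161, -50, -1.2],
    [260, -161, -50, -1.32],
    [260, -161, -50, -1.44]
  ],
  "claw": 0,
  "squeeze": 20
}}

```text
clock: 1.15
eef_pos: [0.44, -0.2983, 0.2809]
tcp_rot: [-1.814, -2.564, -0.001]
wrist_force: [0.2, 0.0, 0.4]
finger_gap: -0.0
```

```bash
cat >> h.py <<'E'
def goto(x,y,z,yawx=None):
    s=bot.read_state();M=R.from_rotvec(s["tcp_rot"]).as_matrix()
    yaw=np.arctan2(M[1,0],M[0,0])
    print("t",s["clock"],"tcp",s["eef_pos"].round(4),"yawx",np.degrees(yaw).round(1),"j6",s["joint_pos"][5].round(2),"F",s["wrist_force"].round(2),"gap",s["finger_gap"])
    print("shift",(M.T@(np.array([x,y,z])-s["eef_pos"])*1000).round(1),"turn", None if yawx is None else -((np.radians(yawx)-yaw+np.pi)%(2*np.pi)-np.pi))
E
python3 - <<'E'
from h import *
goto(.459,.104,.28,194.5)
P=np.load("top0.npz")["P"]
for n,(a,b,c,d) in {"bottle":(375,425,250,300),"jar":(340,395,340,395),"mallet":(190,255,155,220)}.items():
    q=P[c:d,a:b].reshape(-1,3);q=q[(q[:,2]<.3)];t=q[q[:,2]>q[:,2].max()-.01];print(n,t.mean(0))
E
```

```text
t 1.15 tcp [ 0.44   -0.2983  0.2809] yawx 109.4 j6 -1.06 F [0.22 0.01 0.36] gap -3.038659494777282e-05
shift [373.1 151.8   1.3] turn -1.4846089005254548
bottle [ 0.47027253 -0.12422047  0.17988355]
jar [ 0.31083635 -0.06866693  0.09509272]
mallet [0.61354053 0.18544178 0.23858584]
```

Request:
{"op": "carry_out", "data": {
  "moves": [
    [34, 14, 1, -0.12],
    [68, 28, 1, -0.24],
    [102, 42, 1, -0.36],
    [136, 56, 1, -0.48],
    [170, 70, 1, -0.6],
    [204, 84, 1, -0.73],
    [238, 98, 1, -0.86],
    [272, 112, 1, -0.99],
    [306, 125, 1, -1.12],
    [340, 138, 1, -1.24],
    [373, 152, 1, -1.36],
    [373, 152, 1, -1.48]
  ]
}}

```text
clock: 2.15
eef_pos: [0.459, 0.1086, 0.2803]
tcp_rot: [0.397, -3.116, -0.003]
wrist_force: [-0.0, -0.1, -0.6]
finger_gap: 0.0
```

```bash
python3 - <<'E'
from h import *
goto(.459,.104,.115,194.5)
E
```

```text
t 2.15 tcp [0.459  0.1086 0.2803] yawx -165.5 j6 -1.73 F [-0.04 -0.11 -0.59] gap 1.2392294793810877e-05
shift [  1.1  -4.8 165.3] turn 0.00041385540262162124
```

Request:
{"op": "carry_out", "data": {
  "moves": [
    [1, -5, 35, 0],
    [1, -5, 70, 0],
    [1, -5, 105, 0],
    [1, -5, 135, 0],
    [1, -5, 155, 0],
    [1, -5, 165, 0],
    [1, -5, 165, 0],
    [1, -5, 165, 0]
  ]
}}

```text
clock: 2.82
eef_pos: [0.4591, 0.1038, 0.1151]
tcp_rot: [0.397, -3.115, -0.003]
wrist_force: [0.9, 0.8, 0.2]
finger_gap: -0.0001
```

```bash
python3 - <<'E'
from h import *
goto(.459,.104,.080,194.5)
a=bot.grab_frame("scene")["color"];b=bot.grab_frame("top")["color"]
x=cv2.resize(a[160:270,290:430],(560,440),interpolation=2)
y=cv2.resize(b[180:320,200:340],(440,440),interpolation=2)
cv2.imwrite("pics/n1.png",cv2.resize(np.hstack([x,y]),(800,352))[:,:,::-1])
E
```

```text
t 2.8167 tcp [0.4591 0.1038 0.1151] yawx -165.5 j6 -1.75 F [0.89 0.76 0.16] gap -9.585570447294353e-05
shift [ 0.   0.1 35.1] turn 0.00047025694239621885
```

View pics/n1.png

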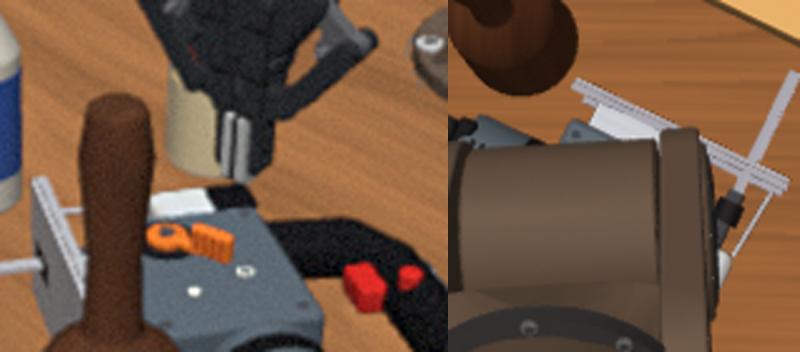

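The left view shows the closed fingers above the saw, just on the handle side of the grip. The lever is still at the open circle, and in the right view (top camera) the arm hides it. Next I descend beside the grip.

Request:
{"op": "carry_out", "data": {
  "moves": [
    [4, 0, 0, 0],
    [4, 0, 12, 0],
    [4, 0, 22, 0],
    [4, 0, 30, 0],
    [4, 0, 35, 0],
    [4, 0, 35, 0]
  ]
}}

```text
clock: 3.42
eef_pos: [0.4555, 0.1029, 0.0807]
tcp_rot: [-0.397, 3.116, 0.003]
wrist_force: [0.5, 0.6, -0.6]
finger_gap: -0.0001
```

```bash
python3 - <<'E'
from h import *
goto(.459,.104,.080,194.5)
s=bot.read_state();M=R.from_rotvec(s["tcp_rot"]).as_matrix()
pv=(M.T@(np.array([.4875,.0785,.08])-s["eef_pos"])*1000)[:2];print(pv)
for d,a in [(15,0)]+[(13,k*.1) for k in range(0,15)]:
    print(d,round(a,2),(pv+[d*np.cos(a)-32*np.sin(a),d*np.sin(a)+32*np.cos(a)]).round(1))
E
```

```text
t 3.4167 tcp [0.4555 0.1029 0.0807] yawx -165.5 j6 -1.75 F [ 0.52  0.6  -0.61] gap -0.0001305686973073131
shift [-3.7  0.2  0.7] turn 0.0005039361844172419
[-24.86454482 -31.66110048]
15 0 [-9.9  0.3]
13 0.0 [-11.9   0.3]
13 0.1 [-15.1   1.5]
13 0.2 [-18.5   2.3]
13 0.3 [-21.9   2.8]
13 0.4 [-25.4   2.9]
13 0.5 [-28.8   2.7]
13 0.6 [-32.2   2.1]
13 0.7 [-35.5   1.2]
13 0.8 [-38.8  -0. ]
13 0.9 [-41.9  -1.6]
13 1.0 [-44.8  -3.4]
13 1.1 [-47.5  -5.6]
13 1.2 [-50.   -7.9]
13 1.3 [-52.2 -10.6]
13 1.4 [-54.2 -13.4]
```

Request:
{"op": "carry_out", "data": {
  "moves": [
    [-6, 0, 0, 0],
    [-10, 0, 0, 0],
    [-12, 0, 0, 0],
    [-15, 1.5, 0, 0.1],
    [-18.5, 2.3, 0, 0.2],
    [-22, 2.8, 0, 0.3],
    [-25.4, 2.9, 0, 0.4],
    [-28.8, 2.7, 0, 0.5],
    [-32.2, 2.1, 0, 0.6],
    [-32.2, 2.1, 0, 0.6],
    [-32.2, 2.1, 0, 0.6]
  ]
}}

```text
clock: 4.33
eef_pos: [0.4863, 0.1131, 0.0809]
tcp_rot: [0.537, 3.095, 0.003]
wrist_force: [0.1, 1.5, 1.4]
finger_gap: 0.0001
```

```bash
python3 - <<'E'
from h import *
goto(.459,.104,.080,194.5)
s=bot.read_state();M=R.from_rotvec(s["tcp_rot"]).as_matrix()
pv=(M.T@(np.array([.4875,.0785,.08])-s["eef_pos"])*1000)[:2];print(pv)
for a in range(0,10):
    a/=10;d=13
    print(d,round(a,2),(pv+[d*np.cos(a)-32*np.sin(a),d*np.sin(a)+32*np.cos(a)]).round(1))
a=bot.grab_frame("scene")["color"]
cv2.imwrite("pics/n2.png",cv2.resize(a[160:270,290:430],(700,550),interpolation=2)[:,:,::-1])
E
```

```text
t 4.3333 tcp [0.4863 0.1131 0.0809] yawx 160.3 j6 -1.14 F [0.1  1.5  1.37] gap 8.368892008577511e-05
shift [ 22.6 -17.8   0.9] turn -0.5963224714598852
[-12.8261326  -32.20125998]
13 0.0 [ 0.2 -0.2]
13 0.1 [-3.1  0.9]
13 0.2 [-6.4  1.7]
13 0.3 [-9.9  2.2]
13 0.4 [-13.3   2.3]
13 0.5 [-16.8   2.1]
13 0.6 [-20.2   1.5]
13 0.7 [-23.5   0.6]
13 0.8 [-26.7  -0.6]
13 0.9 [-29.8  -2.1]
```

View pics/n2.png

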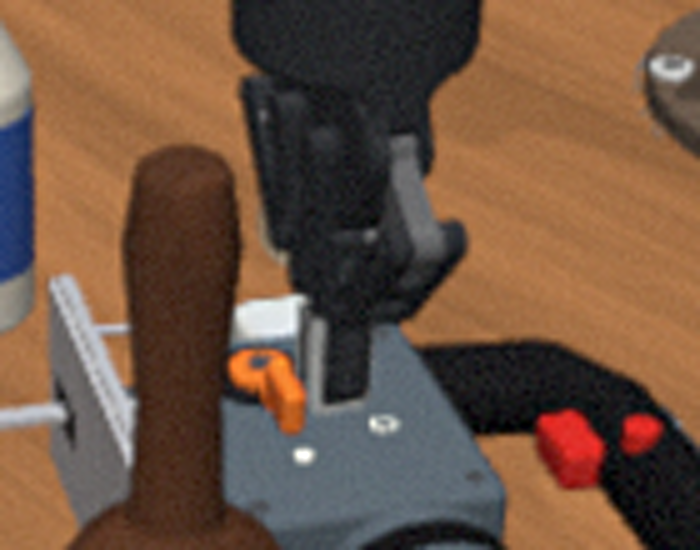

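The lever now points at the single dot (305,455), so it has clicked over. I push on from there.

Request:
{"op": "carry_out", "data": {
  "moves": [
    [-3.1, 0.9, 0, 0.1],
    [-6.4, 1.7, 0, 0.2],
    [-9.9, 2.2, 0, 0.3],
    [-13.3, 2.3, 0, 0.4],
    [-16.8, 2.1, 0, 0.5],
    [-20.2, 1.5, 0, 0.6],
    [-20.2, 1.5, 0, 0.6],
    [-20.2, 1.5, 0, 0.6]
  ]
}}

```text
clock: 5.05
eef_pos: [0.5058, 0.1076, 0.0809]
tcp_rot: [-1.42, -2.802, -0.004]
wrist_force: [-0.7, -0.7, 0.7]
finger_gap: 0.0001
```

```bash
python3 - <<'E'
from h import *
goto(.459,.104,.080,194.5)
a=bot.grab_frame("scene")["color"]
cv2.imwrite("pics/n3.png",cv2.resize(a[160:270,290:430],(700,550),interpolation=2)[:,:,::-1])
E
```

```text
t 5.05 tcp [0.5058 0.1076 0.0809] yawx 126.2 j6 -0.55 F [-0.71 -0.67  0.73] gap 9.316732594890452e-05
shift [ 24.7 -39.9   0.9] turn -1.191354893271476
```

View pics/n3.png

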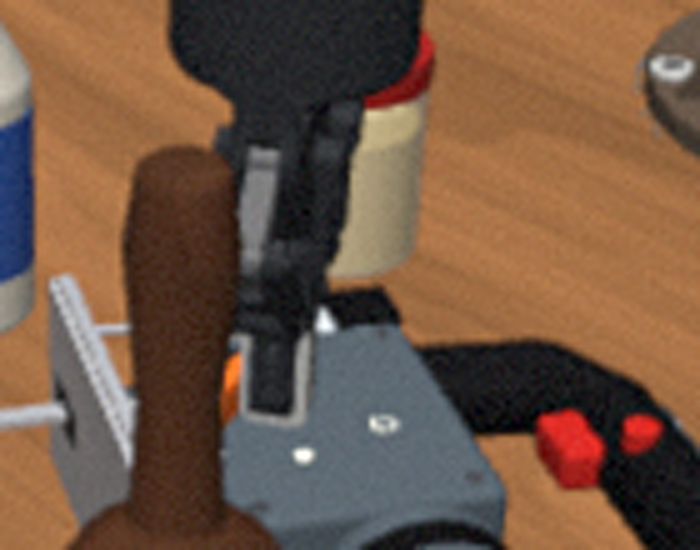

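The fingers are at (275,375) with the lever ahead of them, mostly hidden by the mallet. I back off, rise and clear the view to check.

Request:
{"op": "carry_out", "data": {
  "moves": [
    [6, 0, 0, 0],
    [10, 0, 0, 0],
    [10, 0, -25, 0],
    [10, 0, -60, 0],
    [10, 0, -95, 0],
    [10, 0, -130, 0],
    [10, 0, -165, 0],
    [10, 0, -195, 0],
    [10, 0, -200, 0]
  ]
}}

```text
clock: 5.85
eef_pos: [0.5004, 0.116, 0.2859]
tcp_rot: [1.414, 2.798, 0.01]
wrist_force: [-0.2, 0.1, 0.5]
finger_gap: -0.0001
```

Request:
{"op": "carry_out", "data": {
  "moves": [
    [-28, -20, 0, 0],
    [-56, -40, 0, 0],
    [-84, -60, 0, 0],
    [-112, -80, 0, 0],
    [-140, -100, 0, 0],
    [-168, -120, 0, 0],
    [-196, -140, 0, 0],
    [-224, -160, 0, 0],
    [-250, -180, 0, 0],
    [-275, -200, 0, 0],
    [-280, -222, 0, 0],
    [-280, -222, 0, 0]
  ]
}}

```text
clock: 6.85
eef_pos: [0.486, -0.2434, 0.2837]
tcp_rot: [1.417, 2.799, 0.009]
wrist_force: [-0.0, 0.1, -0.7]
finger_gap: -0.0002
```

```bash
python3 - <<'E'
from h import *
goto(.459,.104,.28,194.5)
b=bot.grab_frame("top")["color"]
cv2.imwrite("pics/n4.png",np.hstack([cv2.resize(b[80:400,140:440],(450,480)),cv2.resize(b[215:290,245:300],(350,480),interpolation=2)])[:,:,::-1])
E
```

```text
t 6.85 tcp [ 0.486  -0.2434  0.2837] yawx 126.3 j6 -1.23 F [-0.    0.15 -0.69] gap -0.00016064085525869007
shift [296.  183.9   4.6] turn -1.190139581474261
```

View pics/n4.png

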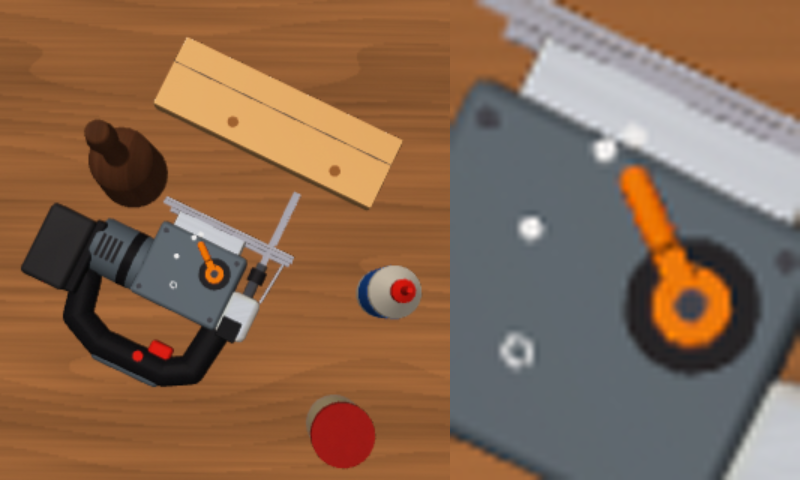

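The lever points at the two dots. Its direction went from 104.3° to 24.2°, about 1.40 rad. The hub is still at about (282.7,262.7) px, so the saw hasn't moved, and nothing around it looks disturbed.

```bash
python3 -c "
from station import bot
print(bot.finish_job())"
```

```text
the job is handed in; nothing more can be done
None
```

The pendulum lever is at the two dots and the job is handed in. I pushed it with the closed fingertips from the open circle, past the click at the single dot, to the second stop, then lifted the hand well clear.

- **Lever:** in the last top view it had turned about 80° (1.40 rad) from where it started, which is its full travel.
- **Saw:** the lever hub sits within about half a pixel (about 1 mm) of its starting spot.
- **Surroundings:** the bottle, jar, mallet and board look undisturbed by eye; I did not measure their positions again.
- **Forces and time:** every wrist-force reading, taken at the end of each move call, was about 2 N or less. The clock stood at about 7 s of the 35 s allowed.

No check failed. In the close view during the second push the mallet hid the lever, so I confirmed that click only from the final top view.

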